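Close up the lamp compartment of a spectrophotometer

TASK

The lamp of this spectrophotometer has just been changed: push the lamp carriage by its knob along its rods right up against the stops, without touching the lamp. Then swing the cover down, turn the wing of its quarter-turn fastener until it lines up with the slot in the frame, and press the cover flush onto the frame against its sprung interlock. Do not lock it: finish while still holding the cover pressed flush, so that I can take the dark reading, and leave everything else where it is.

Things in the scene. Friction and masses are not known exactly. Their poses are not given: they have to be found in the camera images.
- instrument: Spectrophotometer, white and grey, fixed to the bench, 340 mm deep (x), 460 mm wide (y), keypad and display facing the robot. Origin: at bench level under the middle of the open lamp compartment's length, at its left end (+y); z up. Deck 130 mm high. The compartment reaches x -85 to 85, y -45 to 85 mm, 80 mm deep. Cover's hinge axis: parallel to x at y = 95, z = 136 mm, 8 mm below its outer face when shut.
- slot (a point): Centre of the slot of the quarter-turn receptacle, at deck level, 130 mm above the bench, at (0, -66, 130) mm in the instrument's axes and with the same axes. The black slot, 22 x 8.4 mm, lies in a small steel plate on the compartment's frame, on the side away from the hinge, and runs along x.
- carriage (a joint): Travel of the lamp carriage (aluminium block 44 x 88 x 14 mm) along its two rods, along the instrument's +x (away from the robot), in m: 0.062 is home against the two stop collars (its end of travel), 0 the opposite end; about 2 N of friction, it stays where it is left.
- carriage_knob (a point): Middle of the upright black cylindrical knob on the carriage, 16 mm diameter, 23 mm high, on an 8 mm post; the knob's top is 11 mm above and the carriage block's top 18.5 mm below this point; the knob's top lies 12 mm below the deck. At least 30 mm free all round it.
- lamp (a point): Halogen lamp on the carriage: glass capsule 13 mm diameter on a white ceramic socket, 36 mm high in all; this point is its middle, half-way up, 55 mm from the knob's axis along the instrument's +y. It must not be touched.
- cover (a joint): Opening angle in rad of the flat grey cover (200 mm along the hinge, 180 mm from hinge to free edge, 10 mm thick): 0 flush on the frame, 1.57 upright; starts a little past upright. A stiff hinge (0.34 N m) lets it stay where left. Below about 0.06 rad a spring plunger lifts it, 8 N when flush: it pops up unless held. With the fastener out of line its cross pin stops it at about 0.045.
- cover_edge (a point): Middle of the cover's free edge, on its outer face. x along the edge (as the instrument's x), z out of the outer face (up when shut), y from the edge to the hinge. The plunger meets the cover 65 mm along +x and 14 mm along +y from here.
- wing (a point): Middle of the steel wing of the quarter-turn fastener, on its axis, 18 mm above the cover's outer face, 19 mm from the free edge, half-way along it. The wing is a flat bar 38 mm long (its x axis), 9 mm thick (y), and stands 5 to 31 mm out of the face; z is the axis of turning, out of the face. The stud's cross pin below the cover is parallel to the wing.
- fastener (a joint): Turning angle of the wing in rad: 0 when in line with the slot and the cover's marks, positive anticlockwise seen from outside; it starts at 0.8 to 1.4, turns between -0.35 and 1.55 with a little friction (0.04 N m) and stays where it is left. The cross pin enters the slot when within about 0.2 rad of 0.
- lamp_carton_mid (a point): Centre of a bystander, to be left where it is: cardboard carton of spare lamps, 50 x 45 x 55 mm high, standing on the instrument's rear deck.
- screwdriver_mid (a point): Centre of a bystander, to be left where it is: screwdriver lying on the instrument's deck in front of the compartment, 18 mm thick, 165 mm long.
- cuvette_box_mid (a point): Centre of a bystander, to be left where it is: white plastic cuvette box with a clear lid, 82 x 112 x 43 mm, on the bench.
- dropper_mid (a point): Centre of a bystander, to be left where it is: amber dropper bottle, 32 mm dia, 75 mm high, on the bench.
- beaker_mid (a point): Centre of a bystander, to be left where it is: glass beaker, 68 mm dia, 92 mm high, on the bench.
- flask_mid (a point): Centre of a bystander, to be left where it is: conical glass flask, 82 mm dia at the foot, 125 mm high, on the bench.
- petri_mid (a point): Centre of a bystander, to be left where it is: covered Petri dish, 94 mm dia, 16 mm high, on the bench.

How it is judged:
On the way, in this order (a step that is already met when the one before it is completed fails the run):
1. the lamp carriage is home against its stops, the cover still open (value of joint carriage above 0.059 m and value of joint cover above 0.8 rad), for 0.2 s.
2. the cover is swung down and the fastener's wing is in line with the slot (value of joint carriage above 0.059 m and angle between the x axis of wing and the x axis of slot, either way round below 0.26 rad and value of joint cover below 0.5 rad), for 0.05 s.
At the end, for the whole second after the job is handed in: The carriage is within 3 mm of its stops, the wing is within 0.26 rad (15 degrees) of the slot's direction, and the cover is within 0.02 rad (3.5 mm at its free edge) of flush, pressed there by the robot with more than 3 N on the cover or its fastener, through the last second (value of joint carriage above 0.059 m and angle between the x axis of wing and the x axis of slot, either way round below 0.26 rad and value of joint cover below 0.02 rad and (contact force between cover and the fingers above 3 N or contact force between cover and the arm above 3 N)); the arm keeps its last pose, push and grip.
It fails at once if the lamp is touched (contact force between any of carriage_c3, carriage_c4 and the fingers above 0.5 N or contact force between any of carriage_c3, carriage_c4 and the arm above 0.5 N).
It fails at once if a bystander is shifted by more than 30 mm or knocked over (distance of any of lamp_carton_mid, screwdriver_mid, cuvette_box_mid, dropper_mid, beaker_mid, flask_mid, petri_mid from where it was at the start of the episode above 0.03 m).
It also fails if it takes over 64 s, if anything falls off the work surface, if the arm or the gripper's body presses on something with over 40 N, if the wrist force passes 120 N, or if a joint passes its speed limit or range.

ROBOT

A 6-joint arm with a two-finger parallel gripper is mounted at the origin on the work surface. World frame = base frame: x ahead of the robot, y to its left, z up, the work surface at z = 0. Lengths are in m, angles in rad, forces in N, time in s.
With the tool pointing down it reaches from about 0.25 to 0.775 m from the base axis. Payload 4 kg.
Tool frame: the origin (TCP) lies midway between the tips of the shut fingers; the grasp point (between the pads) lies 19 mm behind it; z points along the fingers, y is the line along which they close (so a half turn about z gives the same grasp; the last joint's range is limited). The gripper opens to 85 mm and grips with 20 to 120 N. Pads are 22 mm wide; open, the fingers measure 114 mm over their backs; the gripper's body (76 mm by 85 mm) begins 54 mm behind the grasp point. The pads swing forward as they close: fully open they stand 13 mm farther back than shut.
Start: joints at [-1.225, 0.087, 1.371, -0, 1.684, -0.103], TCP at [0.239, -0.496, 0.231] pointing down, gripper open.
Joint ranges: [-3.1, 3.1], [-0.76, 2.03], [0.27, 2.55], [-1.08, 4.22], [0.17, 2.65], [-2.57, 2.57]. Speed limits (rad/s): [2.79, 2.79, 3.14, 3.14, 3.14, 3.14].

INTERFACE

Orientations are given as a unit quaternion [w, x, y, z].
In Python, from cell import get_obs, snapshot, camera_params, job_done gives the robot as it stands.
- The arm moves only by the tool move_arm, never from a script. Its argument "targets" is a list of rows, each an object of numbers: "x", "y", "z": the shift along the tool's x, y, z in cm; "rx", "ry", "rz": the turn, a rotation vector about the tool's x, y, z in degrees; "fingers": the gripper command: -1 is fully open, 1 is shut, values between are in proportion. In form: [{"x": .., "y": .., "z": .., "rx": .., "ry": .., "rz": .., "fingers": ..}, ...]. A call has 1 to 8 rows; each row shifts and turns the commanded pose from where the row before left it, along the tool's axes as they then stand; what a row does not reach is not made up. A row lasts 1/10 s, in which the tool goes at most 50 mm and 8.59 degrees, less where a joint would pass 70% of its speed; a pose out of reach is approached as far as the arm can. A call is refused whole if a number of a shift passes 5 or a number of a turn 8.59, either way. A call with a gripper value outside its range is refused whole. The fingers move at their own pace and stop on an object; "grip_force" is the grip in N (left out, the last holds). Time passes only in rows, so rows that do not move let the fingers close. It gives the time, the measured TCP pose, the force, the opening and the grip force at its end, in the units of the state.
- get_obs(): the state, without advancing time (a new reading comes with each control period).
- snapshot(name): name is "scene" or "top"; returns the picture (420x560x3 uint8, red, green, blue); there is no depth.
- camera_params(name): a dict with "mtx" (3x3 intrinsics, pixels), "k1" (the pictures are not rectified: a ray, as slopes to the right and down, at radius r is drawn at 1 + k1 r^2 times it, then the intrinsics apply), "origin" and "orientation" of the camera in the world. Camera axes: x right, y up, looking along -z (the intrinsics and any distortion apply to the point x, -y, -z); pixel columns grow to the right and rows downward; lengths in m; the calibration is good to about 2 mm. A picture is of the moment at which its call begins. camera_params takes no time and is no camera call.
- job_done(): hands the job in; it is judged then, once.
The state is a dict: "clock": time; "joint_pos": joint angles; "joint_velocities": joint speeds; "joint_efforts": joint torques, N m; "tool_pos": TCP position; "orientation": TCP orientation; "ft_force": force on the tool from outside, world axes, zero at the start; "moment": the same for the moment, N m; "width": finger opening in m; "grip_force": force on a finger pad.
Only numpy, scipy, OpenCV 4.12 (cv2) and the standard library are available. Lean on these libraries where they do the work, as an engineer would, in place of code of your own. Each camera call takes 0.05 s, during which the arm holds its last target. There are 200 camera calls.

## Working session

There is one attempt and no reset: what is moved stays moved. The work goes in short steps, Python scripts to look and compute and a tool call to move; the robot and the scene stay as the last step left them, time stands still between calls to the robot, and variables do not carry over. Pictures are saved under pics/ and viewed, at most 10 in all, crops included, and the job is handed in when it is done.

Besides the shell and the picture viewer there is one more tool, called after "Request:" as name([rows], argument=value, ...), one row to a line, values as JSON. move_arm: Moves the arm, as the interface text tells. Its arguments: {"type":"object","properties":{"targets":{"type":"array"},"grip_force":{"type":"number"}},"required":["targets"]}

```bash
mkdir -p pics; python3 - <<'E'
from cell import *
import cv2
for n in("scene","top"):
    p=camera_params(n);print(n,p)
    cv2.imwrite(f"pics/{n}0.png",cv2.cvtColor(snapshot(n),cv2.COLOR_RGB2BGR))
print(get_obs())
E
```

```text
scene {'mtx': array([[492.52794933,   0.        , 279.24722155],
       [  0.        , 492.52794933, 210.99449921],
       [  0.        ,   0.        ,   1.        ]]), 'k1': -0.005158623856547522, 'origin': array([1.51759442, 0.25567061, 1.1425024 ]), 'orientation': array([0.54566394, 0.21806226, 0.30305345, 0.75023885])}
top {'mtx': array([[491.35927629,   0.        , 278.94554038],
       [  0.        , 491.35927629, 204.21237924],
       [  0.        ,   0.        ,   1.        ]]), 'k1': -0.0671907662523845, 'origin': array([ 0.32473272, -0.04977366,  1.63482029]), 'orientation': array([-0.69839119, -0.05639944,  0.05731795,  0.71118458])}
{'clock': 0.1, 'joint_pos': array([-1.22512300e+00,  8.78590495e-02,  1.37212247e+00,  1.33402406e-06,
        1.68360307e+00, -1.03115098e-01]), 'joint_velocities': array([ 0.0003327 , -0.00012277, -0.00440022,  0.00177683,  0.00208852,
        0.00038442]), 'joint_efforts': array([ 2.57152074e-03, -3.53014040e+01, -3.14220107e+01, -5.35134382e-05,
        7.92081730e-03,  1.40893181e-05]), 'tool_pos': array([ 0.23846431, -0.49510965,  0.23025841]), 'orientation': array([-9.88730455e-04,  9.74928583e-01,  2.22515766e-01, -1.19835997e-04]), 'ft_force': array([-1.16450821,  0.26977936,  0.70165988]), 'moment': array([-0.00697295, -0.03418617, -0.04401034]), 'grip_force': 0.0, 'width': 0.08535559499881869}
```

View pics/scene0.png

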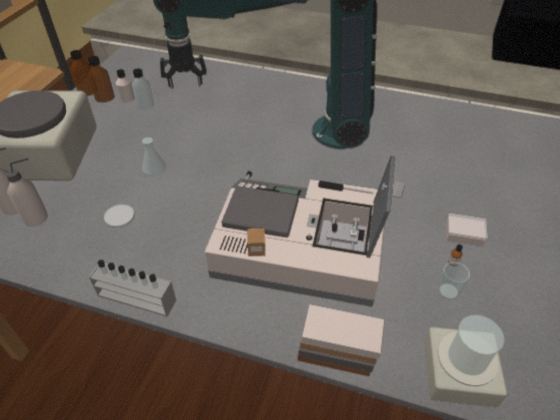

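View pics/top0.png

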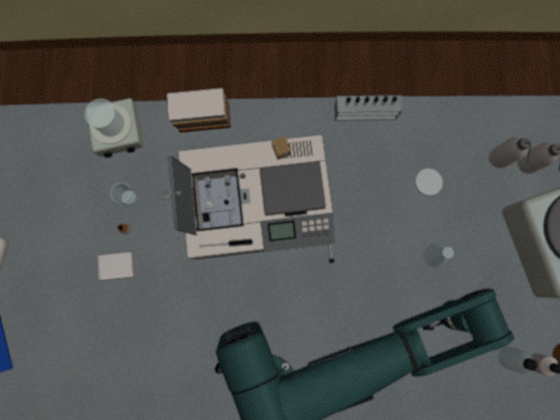

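The robot's base is at the bottom of the top picture. The instrument's compartment is at about (218,198), the cover stands upright at (183,195), and the receptacle plate is at (245,195). I'll enlarge both views.

```bash
python3 - <<'E'
import cv2,numpy as np
a=cv2.imread("pics/scene0.png")[150:260,290:410];b=cv2.imread("pics/top0.png")[130:265,155:345]
cv2.imwrite("pics/c1.png",cv2.resize(a,None,fx=5,fy=5,interpolation=cv2.INTER_CUBIC))
cv2.imwrite("pics/c2.png",cv2.resize(b,None,fx=4,fy=4,interpolation=cv2.INTER_CUBIC))
E
```

```text
(no output)
```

View pics/c1.png

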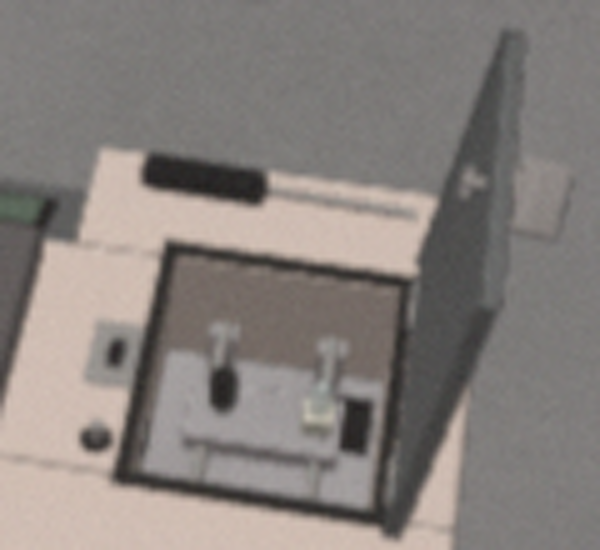

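View pics/c2.png

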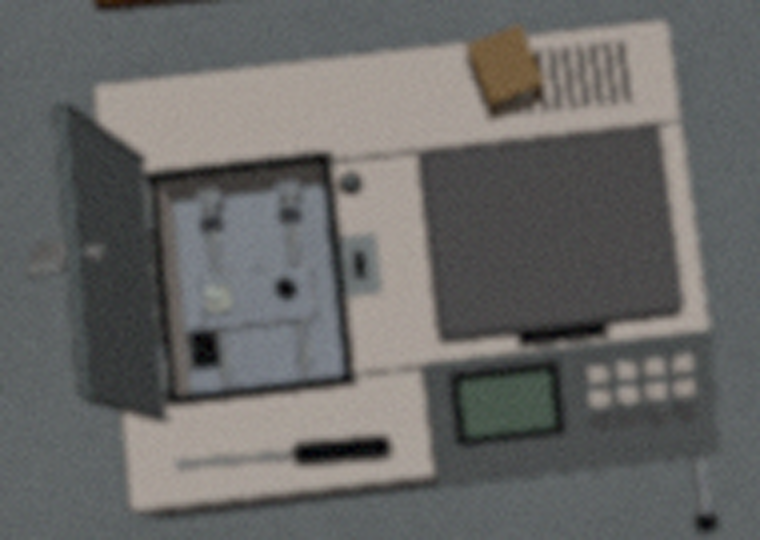

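Crop 1 (scene) shows the slot at (117,352), the knob top at about (222,372), the glass lamp at (325,385) and the wing at (472,182). Crop 2 (top) shows the frame corners at (156,175), (330,157), (350,378) and (171,400), the slot at (360,264), the knob at (287,289), the lamp at (215,297) and the wing at (95,250). The screwdriver lies at (180–390,455).

```bash
cat > h.py <<'E'
import numpy as np, cv2
from scipy.spatial.transform import Rotation as R
from scipy.optimize import least_squares
from cell import *
P={n:camera_params(n) for n in("scene","top")}
def q(o): return R.from_quat(np.r_[o[1:],o[0]])
def proj(n,X):
    p=P[n];c=q(p["orientation"]).inv().apply(np.atleast_2d(X)-p["origin"])
    s=np.c_[c[:,0],-c[:,1]]/-c[:,2:];r2=(s**2).sum(1,keepdims=True)
    s=s*(1+p["k1"]*r2);m=p["mtx"];return s*[m[0,0],m[1,1]]+[m[0,2],m[1,2]]
def inst(v,X):
    c,s=np.cos(v[2]),np.sin(v[2]);X=np.atleast_2d(X)
    return np.c_[v[0]+c*X[:,0]-s*X[:,1],v[1]+s*X[:,0]+c*X[:,1],X[:,2]]
def cover(th,a,b,h): # a along x, b from hinge to edge, h above outer face
    # closed: y=95-b, z=136+8+h ; rotate about hinge opening by th
    y=-b;z=8+h; return np.array([a,95+y*np.cos(th)+z*np.sin(th),136-y*np.sin(th)+z*np.cos(th)])/1e3
E
python3 - <<'E'
from h import *
t=lambda u,v:np.array([u/4+155-.4,v/4+130-.4]); s=lambda u,v:np.array([u/5+290-.4,v/5+150-.4])
fr=np.array([[85,85,130],[85,-45,130],[-85,-45,130],[-85,85,130],[0,-66,130]])/1e3
obs=[("top",fr,np.array([t(156,175),t(330,157),t(350,378),t(171,400),t(360,264)])),
 ("scene",fr[[0,1,2,4]],np.array([s(388,518),s(125,474),s(172,250),s(117,352)]))]
def f(v):
    r=[(proj(n,inst(v,X))-o).ravel() for n,X,o in obs]
    k=inst(v,[v[3],v[5],.118]);l=inst(v,[v[3],v[5]+.055,.118-.011])
    r+=[(proj("top",k)-t(287,288)).ravel(),(proj("scene",k)-s(222,374)).ravel()]
    w=inst(v,cover(v[4],0,161,23))
    r+=[(proj("top",w)-t(95,250)).ravel(),(proj("scene",w)-s(472,182)).ravel()]
    return np.concatenate(r)
S=least_squares(f,[.6,.1,0.1,0,1.6,0])
v=S.x;print(v);print(f(v).reshape(-1,2).round(1))
print("slot",inst(v,[0,-.066,.13]),"knob",inst(v,[v[3],v[5],.107]),"wing",inst(v,cover(v[4],0,161,18)))
print("edge",[inst(v,cover(v[4],a,180,0)) .round(3)for a in(-100,0,100)])
E
```

```text
[ 0.59233443  0.11816291  0.09955529 -0.00940825  1.45225036 -0.00686178]
[[ 0.4  1.1]
 [-2.   0.9]
 [-1.4 -1. ]
 [ 1.5 -1.6]
 [-0.  -0.2]
 [-3.  -1. ]
 [ 0.9 -0.2]
 [ 1.   0.7]
 [ 0.   0.2]
 [ 0.1 -0.4]
 [ 0.2 -0.5]
 [ 0.1 -0.4]
 [ 0.4 -1.2]]
slot [[0.59889423 0.05248971 0.13      ]] knob [[0.58365477 0.11040001 0.107     ]] wing [[0.58221879 0.21943526 0.29894503]]
edge [array([[0.485, 0.189, 0.316]]), array([[0.584, 0.199, 0.316]]), array([[0.684, 0.209, 0.316]])]
```

The light mark I called the wing is on the inner face, so it's the stud. The wing itself is behind the cover, at scene crop (543,198) and top crop (45,258). I'll refit with that.

```bash
python3 - <<'E'
from h import *
t=lambda u,v:np.array([u/4+155-.4,v/4+130-.4]); s=lambda u,v:np.array([u/5+290-.4,v/5+150-.4])
fr=np.array([[85,85,130],[85,-45,130],[-85,-45,130],[-85,85,130],[0,-66,130]])/1e3
obs=[("top",fr,np.array([t(156,175),t(330,157),t(350,378),t(171,400),t(360,264)])),
 ("scene",fr[[1,2,4]],np.array([s(125,474),s(172,250),s(117,352)]))]
def f(v):
    r=[(proj(n,inst(v,X))-o).ravel() for n,X,o in obs]
    k=inst(v,[v[3],v[5],.118])
    r+=[(proj("top",k)-t(287,288)).ravel(),(proj("scene",k)-s(222,374)).ravel()]
    w=inst(v,cover(v[4],0,161,18)); p=inst(v,cover(v[4],0,161,-10-v[6]))
    r+=[(proj("top",w)-t(45,258)).ravel(),(proj("scene",w)-s(543,198)).ravel()]
    r+=[(proj("top",p)-t(95,250)).ravel(),(proj("scene",p)-s(472,182)).ravel()]
    r+=[(proj("scene",inst(v,cover(v[4],100,180,0)))-s(495,305)).ravel()*0,(proj("top",inst(v,cover(v[4],100,180,-10)))-t(65,105)).ravel()*.5]
    return np.concatenate(r)
S=least_squares(f,[.6,.1,0.1,0,1.6,0,10])
v=S.x;print(v);print(f(v).reshape(-1,2).round(1))
np.save("v.npy",v)
print("slot",inst(v,[0,-.066,.13]),"knob",inst(v,[v[3],v[5],.107]),"wing",inst(v,cover(v[4],0,161,18)))
print("edge",[inst(v,cover(v[4],a,180,0)) .round(3)for a in(-100,0,100)])
print("wing angles:")
for th in(.8,1.0,1.2,1.4):
  c=[inst(v,cover(v[4],d*np.cos(th),161-d*np.sin(th),h))for d in(-19,19)for h in(5,31)]
  print(th,((proj("scene",np.vstack(c))+.4-[290,150])*5).round().tolist(),((proj("top",np.vstack(c))+.4-[155,130])*4).round().tolist())
E
```

```text
[ 5.91833762e-01  1.16773745e-01  9.37127786e-02 -8.73953484e-03
  1.71709527e+00 -5.58041433e-03  8.24638738e+00]
[[ 0.9  1.1]
 [-1.4  1.1]
 [-1.1 -0.8]
 [ 1.8 -1.6]
 [ 0.4  0. ]
 [ 0.3 -0.6]
 [ 0.8  0.5]
 [-0.4 -0.1]
 [ 0.1 -0.4]
 [ 0.2 -0.5]
 [ 0.4 -0.4]
 [ 0.3  0. ]
 [ 0.2 -0.2]
 [ 0.3 -0.4]
 [ 0.  -0. ]
 [-0.1  0.1]]
slot [[0.59800976 0.05106334 0.13      ]] knob [[0.58365477 0.11040001 0.107     ]] wing [[0.57834086 0.2603335  0.29148988]]
edge [array([[0.48 , 0.236, 0.313]]), array([[0.58 , 0.245, 0.313]]), array([[0.679, 0.255, 0.313]])]
wing angles:
0.8 [[529.0, 155.0], [580.0, 168.0], [509.0, 228.0], [560.0, 242.0]] [[59.0, 269.0], [23.0, 274.0], [70.0, 239.0], [35.0, 244.0]]
1.0 [[530.0, 155.0], [581.0, 169.0], [508.0, 228.0], [559.0, 241.0]] [[57.0, 265.0], [21.0, 270.0], [71.0, 243.0], [36.0, 248.0]]
1.2 [[531.0, 158.0], [582.0, 171.0], [507.0, 225.0], [558.0, 238.0]] [[56.0, 259.0], [20.0, 264.0], [72.0, 248.0], [38.0, 253.0]]
1.4 [[531.0, 161.0], [582.0, 174.0], [507.0, 222.0], [557.0, 235.0]] [[55.0, 254.0], [19.0, 259.0], [73.0, 254.0], [38.0, 259.0]]
```

The fit is good to about 1 px. The instrument is at (0.592,0.117) with a yaw of 0.094, the knob is at (0.584,0.110) and the cover angle is 1.72. I'll raise the arm, line the tool up with the instrument and shut the fingers.

Request:
move_arm([
  {"z": -2,"rz": 6.8,"fingers": 1},
  {"z": -2,"rz": 6.8,"fingers": 1},
  {"z": -2,"rz": 6.7,"fingers": 1},
  {"fingers": 1},
  {"fingers": 1},
])

```text
$.targets[0]: bad value
```

```bash
cat >> h.py <<'E'
v=np.load("v.npy")
def go(X,steps=1):
    "tool-frame shift (cm) to world point X and tool axes seen in instrument frame"
    o=get_obs();T=q(o["orientation"]);d=T.inv().apply(np.ravel(X)-o["tool_pos"])*100
    print("t",round(o["clock"],2),"shift cm",d.round(2),"per row",(d/steps).round(2),"F",o["ft_force"].round(1),"w",round(o["width"],4))
    Ri=R.from_euler("z",v[2]);M=Ri.inv()*T
    print("tcp inst mm",(Ri.inv().apply(o["tool_pos"]-[v[0],v[1],0])*1e3).round(1),"axes\n",M.as_matrix().round(3))
E
python3 - <<'E'
from h import *
go(inst(v,[-.045,-.0055,.28]),14)
E
```

```text
t 0.1 shift cm [ 53.98 -40.86  -4.88] per row [ 3.86 -2.92 -0.35] F [-1.2  0.3  0.7] w 0.0854
tcp inst mm [-409.1 -576.1  230.3] axes
 [[ 0.938  0.348 -0.   ]
 [ 0.348 -0.938  0.002]
 [ 0.    -0.002 -1.   ]]
```

Request:
move_arm([
  {"x": 0,"y": 0,"z": -2,"rx": 0,"ry": 0,"rz": 6.8,"fingers": 1},
  {"x": 0,"y": 0,"z": -2,"rx": 0,"ry": 0,"rz": 6.8,"fingers": 1},
  {"x": 0,"y": 0,"z": -2,"rx": 0,"ry": 0,"rz": 6.7,"fingers": 1},
  {"x": 0,"y": 0,"z": 0,"rx": 0,"ry": 0,"rz": 0,"fingers": 1},
])

```text
clock: 0.5
tool_pos: [0.239, -0.4965, 0.2943]
orientation: [0.003, 0.999, 0.047, 0.001]
ft_force: [0.0, -0.7, 0.7]
width: 0.0281
grip_force: 0.0
```

```bash
python3 - <<'E'
from h import *
go(inst(v,[-.045,-.0055,.28]),14)
E
```

```text
t 0.5 shift cm [ 36.43 -57.18   1.17] per row [ 2.6  -4.08  0.08] F [ 0.  -0.7  0.7] w 0.0281
tcp inst mm [-408.7 -577.6  294.3] axes
 [[ 1.     0.001  0.001]
 [ 0.001 -1.    -0.005]
 [ 0.001  0.005 -1.   ]]
```

Request:
move_arm([
  {"x": 2.6,"y": -4.1,"z": 0,"rx": 0,"ry": 0,"rz": 0,"fingers": 1},
  {"x": 2.6,"y": -4.1,"z": 0,"rx": 0,"ry": 0,"rz": 0,"fingers": 1},
  {"x": 2.6,"y": -4.1,"z": 0,"rx": 0,"ry": 0,"rz": 0,"fingers": 1},
  {"x": 2.6,"y": -4.1,"z": 0,"rx": 0,"ry": 0,"rz": 0,"fingers": 1},
  {"x": 2.6,"y": -4.1,"z": 0,"rx": 0,"ry": 0,"rz": 0,"fingers": 1},
  {"x": 2.6,"y": -4.1,"z": 0,"rx": 0,"ry": 0,"rz": 0,"fingers": 1},
  {"x": 2.6,"y": -4.1,"z": 0,"rx": 0,"ry": 0,"rz": 0,"fingers": 1},
])

```text
clock: 1.2
tool_pos: [0.3928, -0.1906, 0.2897]
orientation: [-0.001, 0.999, 0.048, -0.001]
ft_force: [1.3, -0.7, 1.0]
width: -0.0003
grip_force: 0.0
```

Request:
move_arm([
  {"x": 2.6,"y": -4.1,"z": 0,"rx": 0,"ry": 0,"rz": 0,"fingers": 1},
  {"x": 2.6,"y": -4.1,"z": 0,"rx": 0,"ry": 0,"rz": 0,"fingers": 1},
  {"x": 2.6,"y": -4.1,"z": 0,"rx": 0,"ry": 0,"rz": 0,"fingers": 1},
  {"x": 2.6,"y": -4.1,"z": 0,"rx": 0,"ry": 0,"rz": 0,"fingers": 1},
  {"x": 2.6,"y": -4.1,"z": 0,"rx": 0,"ry": 0,"rz": 0,"fingers": 1},
  {"x": 2.6,"y": -4.1,"z": 0,"rx": 0,"ry": 0,"rz": 0,"fingers": 1},
  {"x": 2.6,"y": -4.1,"z": 0,"rx": 0,"ry": 0,"rz": 0,"fingers": 1},
  {"x": 0,"y": 0,"z": 0,"rx": 0,"ry": 0,"rz": 0,"fingers": 1},
])

```text
clock: 2.0
tool_pos: [0.5475, 0.1152, 0.2876]
orientation: [-0.001, 0.999, 0.052, -0.002]
ft_force: [0.7, -0.6, -0.2]
width: 0.0002
grip_force: 0.0
```

```bash
python3 - <<'E'
from h import *
go(inst(v,[-.045,-.0055,.104]),14)
E
```

```text
t 2.0 shift cm [ 0.    0.85 18.35] per row [0.   0.06 1.31] F [ 0.7 -0.6 -0.2] w 0.0002
tcp inst mm [-44.3   2.6 287.6] axes
 [[ 1.     0.011 -0.005]
 [ 0.011 -1.     0.002]
 [-0.005 -0.002 -1.   ]]
```

Request:
move_arm([
  {"x": 0,"y": 0.8,"z": 3,"rx": 0,"ry": 0,"rz": 0,"fingers": 1},
  {"x": 0,"y": 0,"z": 4,"rx": 0,"ry": 0,"rz": 0,"fingers": 1},
  {"x": 0,"y": 0,"z": 4,"rx": 0,"ry": 0,"rz": 0,"fingers": 1},
  {"x": 0,"y": 0,"z": 2.5,"rx": 0,"ry": 0,"rz": 0,"fingers": 1},
  {"x": 0,"y": 0,"z": 0,"rx": 0,"ry": 0,"rz": 0,"fingers": 1},
])

```text
clock: 2.5
tool_pos: [0.5435, 0.1012, 0.1497]
orientation: [0.0, 0.999, 0.048, -0.006]
ft_force: [-0.9, 1.2, -0.1]
width: 0.0001
grip_force: 0.0
```

```bash
python3 - <<'E'
from h import *
go(inst(v,[-.045,-.0055,.104]),4)
a=cv2.cvtColor(snapshot("scene"),cv2.COLOR_RGB2BGR)[120:260,280:420]
cv2.imwrite("pics/c3.png",cv2.resize(a,None,fx=4,fy=4,interpolation=cv2.INTER_CUBIC))
E
```

```text
t 2.5 shift cm [ 0.52 -0.55  4.56] per row [ 0.13 -0.14  1.14] F [-0.9  1.2 -0.1] w 0.0001
tcp inst mm [-49.6 -11.  149.7] axes
 [[ 1.     0.002 -0.013]
 [ 0.002 -1.    -0.   ]
 [-0.013  0.    -1.   ]]
```

View pics/c3.png

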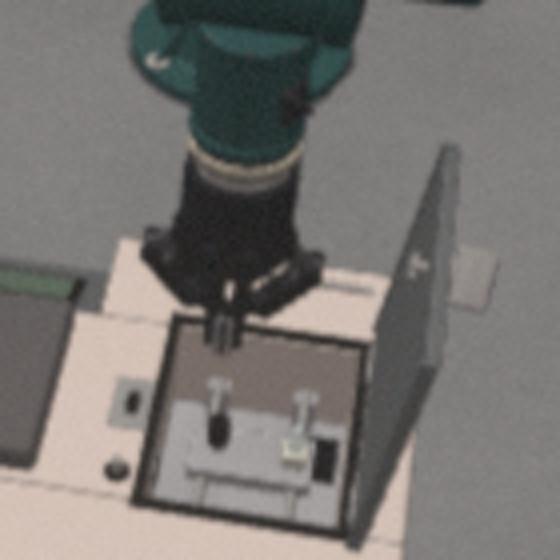

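The shut fingers at (222,335) are in line with the knob at (218,432) and in front of it. The lamp at (295,445) is well clear. Descending.

Request:
move_arm([
  {"x": 0,"y": -0.4,"z": 1.5,"rx": 0,"ry": 0,"rz": 0,"fingers": 1},
  {"x": 0,"y": 0,"z": 1.5,"rx": 0,"ry": 0,"rz": 0,"fingers": 1},
  {"x": 0,"y": 0,"z": 1.5,"rx": 0,"ry": 0,"rz": 0,"fingers": 1},
  {"x": 0,"y": 0,"z": 0,"rx": 0,"ry": 0,"rz": 0,"fingers": 1},
  {"x": 0,"y": 0,"z": 0,"rx": 0,"ry": 0,"rz": 0,"fingers": 1},
])

```text
clock: 3.05
tool_pos: [0.547, 0.1062, 0.1108]
orientation: [0.0, 0.999, 0.047, -0.0]
ft_force: [-0.1, 0.3, -0.3]
width: -0.0001
grip_force: 0.0
```

```bash
python3 - <<'E'
from h import *
go(inst(v,[-.0087-.019,-.0055,.104]),4)
E
```

```text
t 3.05 shift cm [ 1.79 -0.08  0.68] per row [ 0.45 -0.02  0.17] F [-0.1  0.3 -0.3] w -0.0001
tcp inst mm [-45.6  -6.3 110.8] axes
 [[ 1.     0.001 -0.001]
 [ 0.001 -1.    -0.   ]
 [-0.001  0.    -1.   ]]
```

Request:
move_arm([
  {"x": 0,"y": 0,"z": 0.6,"rx": 0,"ry": 0,"rz": 0,"fingers": 1},
  {"x": 0.8,"y": 0,"z": 0,"rx": 0,"ry": 0,"rz": 0,"fingers": 1},
  {"x": 0.8,"y": 0,"z": 0,"rx": 0,"ry": 0,"rz": 0,"fingers": 1},
  {"x": 0.7,"y": 0,"z": 0,"rx": 0,"ry": 0,"rz": 0,"fingers": 1},
  {"x": 0.7,"y": 0,"z": 0,"rx": 0,"ry": 0,"rz": 0,"fingers": 1},
  {"x": 0.7,"y": 0,"z": 0,"rx": 0,"ry": 0,"rz": 0,"fingers": 1},
  {"x": 0.7,"y": 0,"z": 0,"rx": 0,"ry": 0,"rz": 0,"fingers": 1},
])

```text
clock: 3.75
tool_pos: [0.5916, 0.1105, 0.1054]
orientation: [-0.0, 0.999, 0.047, -0.0]
ft_force: [-2.3, -0.1, 1.5]
width: 0.0001
grip_force: 1.1
```

```bash
python3 - <<'E'
from h import *
go(inst(v,[-.0087-.019,-.0055,.104]),4)
E
```

```text
t 3.75 shift cm [-2.69 -0.07  0.14] per row [-0.67 -0.02  0.04] F [-2.3 -0.1  1.5] w 0.0001
tcp inst mm [ -0.8  -6.2 105.4] axes
 [[ 1.     0.001 -0.   ]
 [ 0.001 -1.     0.   ]
 [-0.    -0.    -1.   ]]
```

It's pushing with 2.3 N, which matches the carriage friction. Continuing.

Request:
move_arm([
  {"x": 0.6,"y": 0,"z": 0,"rx": 0,"ry": 0,"rz": 0,"fingers": 1},
  {"x": 0.6,"y": 0,"z": 0,"rx": 0,"ry": 0,"rz": 0,"fingers": 1},
  {"x": 0.5,"y": 0,"z": 0,"rx": 0,"ry": 0,"rz": 0,"fingers": 1},
  {"x": 0.3,"y": 0,"z": 0,"rx": 0,"ry": 0,"rz": 0,"fingers": 1},
])

```text
clock: 4.15
tool_pos: [0.6037, 0.1118, 0.1052]
orientation: [0.001, 0.999, 0.047, -0.01]
ft_force: [-28.5, -2.8, 16.1]
width: 0.0
grip_force: 14.4
```

Request:
move_arm([
  {"x": 0.3,"y": 0,"z": 0,"rx": 0,"ry": 0,"rz": 0,"fingers": 1},
  {"x": 0.3,"y": 0,"z": 0,"rx": 0,"ry": 0,"rz": 0,"fingers": 1},
])

```text
clock: 4.35
tool_pos: [0.6039, 0.1118, 0.1052]
orientation: [0.001, 0.999, 0.048, -0.017]
ft_force: [-43.7, -4.7, 24.2]
width: -0.0
grip_force: 22.4
```

Request:
move_arm([
  {"x": 0.3,"y": 0,"z": 0,"rx": 0,"ry": 0,"rz": 0,"fingers": 1},
  {"x": 0.3,"y": 0,"z": 0,"rx": 0,"ry": 0,"rz": 0,"fingers": 1},
])

```text
clock: 4.55
tool_pos: [0.604, 0.1118, 0.1053]
orientation: [0.002, 0.999, 0.048, -0.024]
ft_force: [-58.8, -6.9, 32.5]
width: 0.0002
grip_force: 30.5
```

```bash
python3 - <<'E'
from h import *
go(inst(v,[-.0087-.019,-.0055,.104]),4)
E
```

```text
t 4.55 shift cm [-3.93 -0.06  0.32] per row [-0.98 -0.02  0.08] F [-58.8  -6.9  32.5] w 0.0002
tcp inst mm [ 11.7  -6.1 105.3] axes
 [[ 0.999  0.002 -0.048]
 [ 0.002 -1.    -0.001]
 [-0.048  0.001 -0.999]]
```

The force jumped at TCP x = 0.604, so the carriage has hit a hard stop after about 40 mm of travel. I'll back off, lift and take a picture.

Request:
move_arm([
  {"x": -1.5,"y": 0,"z": 0,"rx": 0,"ry": 0,"rz": 0,"fingers": 1},
  {"x": -1.5,"y": 0,"z": 0,"rx": 0,"ry": 0,"rz": 0,"fingers": 1},
  {"x": -1.0,"y": 0,"z": -2,"rx": 0,"ry": 0,"rz": 0,"fingers": 1},
  {"x": 0,"y": 0,"z": -5,"rx": 0,"ry": 0,"rz": 0,"fingers": 1},
  {"x": 0,"y": 0,"z": -5,"rx": 0,"ry": 0,"rz": 0,"fingers": 1},
  {"x": 0,"y": 0,"z": -5,"rx": 0,"ry": 0,"rz": 0,"fingers": 1},
  {"x": 0,"y": 0,"z": -5,"rx": 0,"ry": 0,"rz": 0,"fingers": 1},
  {"x": -1,"y": 0,"z": -5,"rx": 0,"ry": 0,"rz": 0,"fingers": 1},
])

```text
clock: 5.35
tool_pos: [0.5743, 0.1086, 0.3759]
orientation: [0.0, 0.999, 0.047, 0.001]
ft_force: [0.8, 0.6, 0.4]
width: 0.0
grip_force: 0.0
```

```bash
python3 - <<'E'
from h import *
go(inst(v,[-.065,.185,.37]),6)
a=cv2.cvtColor(snapshot("scene"),cv2.COLOR_RGB2BGR)[150:260,290:410]
cv2.imwrite("pics/c4.png",cv2.resize(a,None,fx=5,fy=5,interpolation=cv2.INTER_CUBIC))
E
```

```text
t 5.35 shift cm [ -4.67 -19.15   0.58] per row [-0.78 -3.19  0.1 ] F [0.8 0.6 0.4] w 0.0
tcp inst mm [-18.2  -6.5 375.9] axes
 [[ 1.     0.     0.002]
 [ 0.    -1.    -0.   ]
 [ 0.002  0.    -1.   ]]
```

View pics/c4.png

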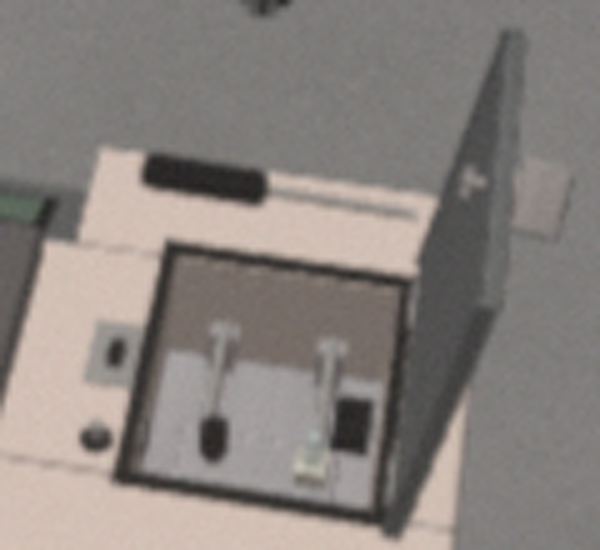

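The carriage has moved back against the collars, with the knob now at (212,425) and nothing else disturbed. Next I'll go over and behind the cover, to one side of the wing.

Request:
move_arm([
  {"x": -1.2,"y": -4,"z": 0,"rx": 0,"ry": 0,"rz": 0,"fingers": 1},
  {"x": -1.2,"y": -4,"z": 0,"rx": 0,"ry": 0,"rz": 0,"fingers": 1},
  {"x": -1.2,"y": -4,"z": 0,"rx": 0,"ry": 0,"rz": 0,"fingers": 1},
  {"x": -1.2,"y": -4,"z": 0,"rx": 0,"ry": 0,"rz": 0,"fingers": 1},
  {"x": 0,"y": -3.2,"z": 0,"rx": 0,"ry": 0,"rz": 0,"fingers": 1},
  {"x": 0,"y": 0,"z": 0,"rx": 0,"ry": 0,"rz": 0,"fingers": 1},
  {"x": 0,"y": 0,"z": 3,"rx": 0,"ry": 0,"rz": 0,"fingers": 1},
  {"x": 0,"y": 0,"z": 3,"rx": 0,"ry": 0,"rz": 0,"fingers": 1},
])

```text
clock: 6.2
tool_pos: [0.5087, 0.2953, 0.3147]
orientation: [-0.0, 0.999, 0.047, 0.002]
ft_force: [-0.7, 0.3, -1.2]
width: -0.0001
grip_force: 0.0
```

```bash
python3 - <<'E'
from h import *
go(inst(v,[-.065,.150,.29]),6)
E
```

```text
t 6.2 shift cm [0.1  3.56 2.47] per row [0.02 0.59 0.41] F [-0.7  0.3 -1.2] w -0.0001
tcp inst mm [-66.1 185.6 314.7] axes
 [[ 1.     0.001  0.005]
 [ 0.001 -1.     0.001]
 [ 0.005 -0.001 -1.   ]]
```

Request:
move_arm([
  {"x": 0,"y": 1,"z": 2.4,"rx": 0,"ry": 0,"rz": 0,"fingers": 1},
  {"x": 0,"y": 1.5,"z": 0,"rx": 0,"ry": 0,"rz": 0,"fingers": 1},
  {"x": 0,"y": 1.5,"z": 0,"rx": 0,"ry": 0,"rz": 0,"fingers": 1},
  {"x": 0,"y": 1.5,"z": 0,"rx": 0,"ry": 0,"rz": 0,"fingers": 1},
  {"x": 0,"y": 1.5,"z": 0,"rx": 0,"ry": 0,"rz": 0,"fingers": 1},
  {"x": 0,"y": 0,"z": 0,"rx": 0,"ry": 0,"rz": 0,"fingers": 1},
])

```text
clock: 6.8
tool_pos: [0.5151, 0.2234, 0.2926]
orientation: [0.0, 0.999, 0.046, 0.002]
ft_force: [-0.8, -0.2, -0.4]
width: 0.0
grip_force: 0.0
```

```bash
python3 - <<'E'
from h import *
go(inst(v,[-.065,.074,.2875]),4)
E
```

```text
t 6.8 shift cm [0.15 3.93 0.51] per row [0.04 0.98 0.13] F [-0.8 -0.2 -0.4] w 0.0
tcp inst mm [-66.4 113.3 292.6] axes
 [[ 1.    -0.003  0.004]
 [-0.003 -1.    -0.   ]
 [ 0.004  0.    -1.   ]]
```

Request:
move_arm([
  {"x": 0,"y": 1.3,"z": 0.1,"rx": 0,"ry": 0,"rz": 0,"fingers": 1},
  {"x": 0,"y": 1.3,"z": 0.15,"rx": 0,"ry": 0,"rz": 0,"fingers": 1},
  {"x": 0,"y": 1.3,"z": 0.25,"rx": 0,"ry": 0,"rz": 0,"fingers": 1},
  {"x": 0,"y": 1.4,"z": 0.45,"rx": 0,"ry": 0,"rz": 0,"fingers": 1},
  {"x": 0,"y": 1.4,"z": 0.55,"rx": 0,"ry": 0,"rz": 0,"fingers": 1},
  {"x": 0,"y": 1.4,"z": 0.65,"rx": 0,"ry": 0,"rz": 0,"fingers": 1},
])

```text
clock: 7.4
tool_pos: [0.5218, 0.1436, 0.2682]
orientation: [0.0, 0.999, 0.047, 0.0]
ft_force: [1.4, 1.8, -0.2]
width: -0.0003
grip_force: 0.9
```

```bash
python3 - <<'E'
from h import *
go(inst(v,[-.065,-.005,.242]),4)
a=cv2.cvtColor(snapshot("scene"),cv2.COLOR_RGB2BGR)[100:260,250:450]
cv2.imwrite("pics/c5.png",cv2.resize(a,None,fx=3.5,fy=3.5,interpolation=cv2.INTER_CUBIC))
E
```

```text
t 7.4 shift cm [0.22 3.82 2.63] per row [0.06 0.96 0.66] F [ 1.4  1.8 -0.2] w -0.0003
tcp inst mm [-67.2  33.2 268.2] axes
 [[ 1.  0.  0.]
 [ 0. -1. -0.]
 [ 0.  0. -1.]]
```

View pics/c5.png

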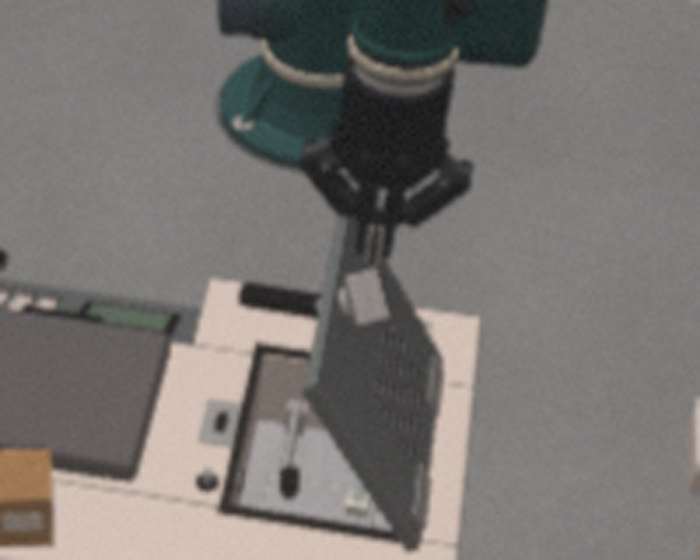

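The cover is following the finger, with its top edge at (345,230) and the wing at (362,295) clear of the finger. Continuing along the arc.

Request:
move_arm([
  {"x": 0,"y": 1.3,"z": 0.7,"rx": 0,"ry": 0,"rz": 0,"fingers": 1},
  {"x": 0,"y": 1.3,"z": 0.9,"rx": 0,"ry": 0,"rz": 0,"fingers": 1},
  {"x": 0,"y": 1.2,"z": 1.0,"rx": 0,"ry": 0,"rz": 0,"fingers": 1},
  {"x": 0,"y": 1.0,"z": 1.2,"rx": 0,"ry": 0,"rz": 0,"fingers": 1},
  {"x": 0,"y": 0.9,"z": 1.3,"rx": 0,"ry": 0,"rz": 0,"fingers": 1},
  {"x": 0,"y": 0.8,"z": 1.3,"rx": 0,"ry": 0,"rz": 0,"fingers": 1},
])

```text
clock: 8.05
tool_pos: [0.5279, 0.0792, 0.2037]
orientation: [0.0, 0.999, 0.047, 0.0]
ft_force: [0.7, 0.4, 1.0]
width: 0.0
grip_force: 0.5
```

```bash
python3 - <<'E'
from h import *
go(inst(v,[-.065,-.045,.1594]),4)
E
```

```text
t 8.05 shift cm [0.22 1.35 4.43] per row [0.05 0.34 1.11] F [0.7 0.4 1. ] w 0.0
tcp inst mm [-67.2 -31.5 203.7] axes
 [[ 1.     0.     0.   ]
 [ 0.    -1.    -0.001]
 [ 0.     0.001 -1.   ]]
```

Request:
move_arm([
  {"x": 0,"y": 0.5,"z": 1.3,"rx": 0,"ry": 0,"rz": 0,"fingers": 1},
  {"x": 0,"y": 0.4,"z": 1.2,"rx": 0,"ry": 0,"rz": 0,"fingers": 1},
  {"x": 0,"y": 0.3,"z": 1.0,"rx": 0,"ry": 0,"rz": 0,"fingers": 1},
  {"x": 0,"y": 0.1,"z": 0.7,"rx": 0,"ry": 0,"rz": 0,"fingers": 1},
  {"x": 0,"y": 0,"z": 0,"rx": 0,"ry": 0,"rz": 0,"fingers": 1},
  {"x": 0,"y": 0,"z": 0,"rx": 0,"ry": 0,"rz": 0,"fingers": 1},
])

```text
clock: 8.65
tool_pos: [0.529, 0.0677, 0.1627]
orientation: [-0.0, 0.999, 0.047, -0.0]
ft_force: [-0.5, -0.4, 0.1]
width: -0.0001
grip_force: 0.0
```

```bash
python3 - <<'E'
from h import *
go(inst(v,[-.065,-.045,.1594]),4)
E
```

```text
t 8.65 shift cm [0.22 0.2  0.33] per row [0.05 0.05 0.08] F [-0.5 -0.4  0.1] w -0.0001
tcp inst mm [-67.2 -43.  162.7] axes
 [[ 1.     0.001 -0.   ]
 [ 0.001 -1.     0.   ]
 [-0.    -0.    -1.   ]]
```

Request:
move_arm([
  {"x": 0,"y": 0,"z": -4,"rx": 0,"ry": 0,"rz": 0,"fingers": 1},
  {"x": -2,"y": 0,"z": -4,"rx": 0,"ry": 0,"rz": 0,"fingers": 1},
  {"x": -4,"y": 0,"z": -2,"rx": 0,"ry": 0,"rz": 0,"fingers": 0},
  {"x": -4,"y": 0,"z": 0,"rx": 0,"ry": 0,"rz": 0,"fingers": 0},
  {"x": 0,"y": 0,"z": 0,"rx": 0,"ry": 0,"rz": 0,"fingers": 0},
])

```text
clock: 9.15
tool_pos: [0.4265, 0.0582, 0.2651]
orientation: [0.0, 0.999, 0.048, 0.002]
ft_force: [0.8, 0.6, -1.0]
width: 0.0419
grip_force: 0.0
```

```bash
python3 - <<'E'
from h import *
go(inst(v,[0,-.066,.18]),4)
a=cv2.cvtColor(snapshot("scene"),cv2.COLOR_RGB2BGR)[140:250,290:410]
b=cv2.cvtColor(snapshot("top"),cv2.COLOR_RGB2BGR)[150:260,180:300]
m=np.hstack([cv2.resize(i,(400,367),interpolation=cv2.INTER_CUBIC) for i in(a,b)])
cv2.imwrite("pics/c6.png",m)
E
```

```text
t 9.15 shift cm [16.97  2.34  8.56] per row [4.24 0.58 2.14] F [ 0.8  0.6 -1. ] w 0.0419
tcp inst mm [-170.1  -42.9  265.1] axes
 [[ 1.     0.001  0.003]
 [ 0.001 -1.    -0.   ]
 [ 0.003  0.    -1.   ]]
```

View pics/c6.png

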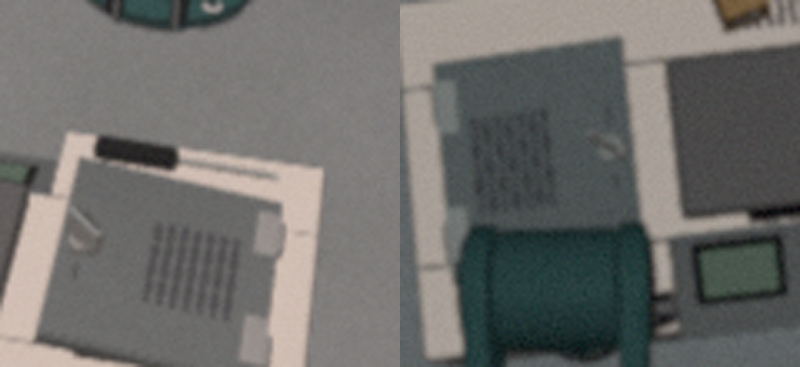

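```bash
python3 - <<'E'
from h import *
k=400/120
S=lambda X:((proj("scene",X)-[290,140])*k).round().tolist(); T=lambda X:((proj("top",X)-[180,150])*k+[400,0]).round().tolist()
for th in(.05,.1,.15,.2):
  c=np.vstack([inst(v,cover(th,a,180,0))for a in(-100,100)]);print(th,S(c),T(c))
for th in(.08,.15):
 for ph in(.6,.8,1,1.2,1.4):
  c=np.vstack([inst(v,cover(th,d*np.cos(ph),161-d*np.sin(ph),31))for d in(-19,19)])
  print(th,ph,S(c),T(c))
E
```

```text
0.05 [[76.0, 163.0], [32.0, 333.0]] [[646.0, 253.0], [624.0, 40.0]]
0.1 [[77.0, 156.0], [34.0, 326.0]] [[645.0, 252.0], [622.0, 38.0]]
0.15 [[80.0, 148.0], [36.0, 319.0]] [[642.0, 251.0], [620.0, 36.0]]
0.2 [[82.0, 141.0], [39.0, 312.0]] [[640.0, 250.0], [617.0, 34.0]]
0.08 0.6 [[74.0, 203.0], [93.0, 235.0]] [[622.0, 157.0], [595.0, 126.0]]
0.08 0.8 [[70.0, 204.0], [97.0, 234.0]] [[625.0, 154.0], [592.0, 129.0]]
0.08 1 [[66.0, 206.0], [100.0, 232.0]] [[627.0, 150.0], [590.0, 132.0]]
0.08 1.2 [[63.0, 208.0], [103.0, 229.0]] [[629.0, 146.0], [588.0, 136.0]]
0.08 1.4 [[61.0, 211.0], [105.0, 226.0]] [[629.0, 142.0], [588.0, 140.0]]
0.15 0.6 [[79.0, 193.0], [98.0, 227.0]] [[617.0, 155.0], [590.0, 124.0]]
0.15 0.8 [[75.0, 194.0], [102.0, 226.0]] [[619.0, 152.0], [587.0, 127.0]]
0.15 1 [[72.0, 196.0], [106.0, 224.0]] [[622.0, 148.0], [585.0, 131.0]]
0.15 1.2 [[69.0, 199.0], [108.0, 222.0]] [[623.0, 144.0], [583.0, 135.0]]
0.15 1.4 [[67.0, 201.0], [110.0, 219.0]] [[624.0, 140.0], [582.0, 139.0]]
```

The cover rests at about 0.08 rad and the wing is at about 0.85 rad, with its ridge from (73,207) to (100,238) in the scene half. I'll tilt the tool to the cover's normal, turn it to match the wing, and approach.

Request:
move_arm([
  {"x": 0,"y": 0,"z": 0,"rx": -4.6,"ry": 0,"rz": 0,"fingers": 0},
  {"x": 0,"y": 0,"z": 0,"rx": 0,"ry": 0,"rz": -8.1,"fingers": 0},
  {"x": 0,"y": 0,"z": 0,"rx": 0,"ry": 0,"rz": -8.1,"fingers": 0},
  {"x": 0,"y": 0,"z": 0,"rx": 0,"ry": 0,"rz": -8.1,"fingers": 0},
  {"x": 0,"y": 0,"z": 0,"rx": 0,"ry": 0,"rz": -8.1,"fingers": 0},
  {"x": 0,"y": 0,"z": 0,"rx": 0,"ry": 0,"rz": -8.1,"fingers": 0},
  {"x": 0,"y": 0,"z": 0,"rx": 0,"ry": 0,"rz": -8.1,"fingers": 0},
  {"x": 0,"y": 0,"z": 0,"rx": 0,"ry": 0,"rz": 0,"fingers": 0},
])

```text
clock: 10.05
tool_pos: [0.4306, 0.0582, 0.2624]
orientation: [0.037, 0.89, 0.454, -0.015]
ft_force: [0.2, -0.1, 0.2]
width: 0.0425
grip_force: 0.0
```

```bash
python3 - <<'E'
from h import *
go(inst(v,cover(.08,0,161,70)),5)
print(get_obs()["joint_pos"].round(2))
E
```

```text
t 10.05 shift cm [ 9.99 13.33  3.68] per row [2.   2.67 0.74] F [ 0.2 -0.1  0.2] w 0.0425
tcp inst mm [-166.   -43.3  262.4] axes
 [[ 0.661  0.751 -0.001]
 [ 0.748 -0.659 -0.08 ]
 [-0.061  0.052 -0.997]]
[ 0.06 -0.17  1.56 -0.08  1.75  0.68]
```

Request:
move_arm([
  {"x": 2,"y": 2.7,"z": 0.7,"rx": 0,"ry": 0,"rz": 0,"fingers": 0},
  {"x": 2,"y": 2.7,"z": 0.7,"rx": 0,"ry": 0,"rz": 0,"fingers": 0},
  {"x": 2,"y": 2.7,"z": 0.7,"rx": 0,"ry": 0,"rz": 0,"fingers": 0},
  {"x": 2,"y": 2.7,"z": 0.7,"rx": 0,"ry": 0,"rz": 0,"fingers": 0},
  {"x": 2,"y": 2.6,"z": 0.9,"rx": 0,"ry": 0,"rz": 0,"fingers": 0},
  {"x": 0,"y": 0,"z": 0,"rx": 0,"ry": 0,"rz": 0,"fingers": 0},
  {"x": 0,"y": 0,"z": 0,"rx": 0,"ry": 0,"rz": 0,"fingers": 0},
])

```text
clock: 10.75
tool_pos: [0.5973, 0.0572, 0.2252]
orientation: [0.037, 0.891, 0.453, -0.016]
ft_force: [-0.2, -0.6, 0.8]
width: 0.0432
grip_force: 0.0
```

```bash
python3 - <<'E'
from h import *
go(inst(v,cover(.08,0,161,4)),6)
a=cv2.cvtColor(snapshot("scene"),cv2.COLOR_RGB2BGR)[140:240,270:390]
cv2.imwrite("pics/c7.png",cv2.resize(a,None,fx=5,fy=5,interpolation=cv2.INTER_CUBIC))
E
```

```text
t 10.75 shift cm [ 0.06 -0.    6.45] per row [ 0.01 -0.    1.08] F [-0.2 -0.6  0.8] w 0.0432
tcp inst mm [-1.000e-01 -5.980e+01  2.252e+02] axes
 [[ 0.662  0.749 -0.003]
 [ 0.747 -0.66  -0.08 ]
 [-0.062  0.05  -0.997]]
```

View pics/c7.png

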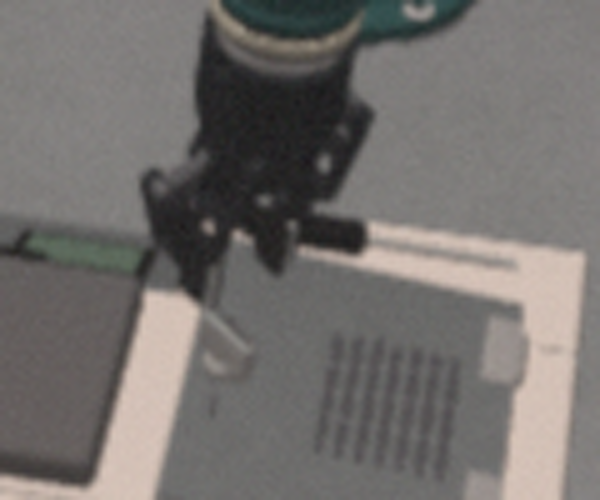

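The fingertips at (195,290) and (275,270) straddle the wing at (227,335). Descending to grip it.

Request:
move_arm([
  {"x": 0,"y": 0,"z": 2,"rx": 0,"ry": 0,"rz": 0,"fingers": 0},
  {"x": 0,"y": 0,"z": 2,"rx": 0,"ry": 0,"rz": 0,"fingers": 0},
  {"x": 0,"y": 0,"z": 1.5,"rx": 0,"ry": 0,"rz": 0,"fingers": 0},
  {"x": 0,"y": 0,"z": 0.6,"rx": 0,"ry": 0,"rz": 0,"fingers": 0},
  {"x": 0,"y": 0,"z": 0,"rx": 0,"ry": 0,"rz": 0,"fingers": 0},
])

```text
clock: 11.3
tool_pos: [0.5966, 0.0523, 0.1658]
orientation: [0.037, 0.89, 0.454, -0.015]
ft_force: [0.9, -0.1, -0.6]
width: 0.043
grip_force: 0.0
```

Request:
move_arm([
  {"x": 0,"y": 0,"z": 0,"rx": 0,"ry": 0,"rz": 0,"fingers": 0.5},
  {"x": 0,"y": 0,"z": 0,"rx": 0,"ry": 0,"rz": 0,"fingers": 1},
  {"x": 0,"y": 0,"z": 0,"rx": 0,"ry": 0,"rz": 0,"fingers": 1},
  {"x": 0,"y": 0,"z": 0,"rx": 0,"ry": 0,"rz": 0,"fingers": 1},
], grip_force=20)

```text
clock: 11.7
tool_pos: [0.5972, 0.0529, 0.1665]
orientation: [0.037, 0.89, 0.454, -0.015]
ft_force: [-1.7, 0.8, -0.3]
width: 0.0087
grip_force: 25.8
```

```bash
python3 - <<'E'
from h import *
go(inst(v,cover(.08,0,161,4)),6)
E
```

```text
t 11.7 shift cm [0.04 0.05 0.57] per row [0.01 0.01 0.09] F [-1.7  0.8 -0.3] w 0.0087
tcp inst mm [ -0.6 -64.  166.5] axes
 [[ 0.66   0.751  0.   ]
 [ 0.749 -0.658 -0.079]
 [-0.059  0.052 -0.997]]
```

The opening is 8.7 mm, so the wing is gripped. Turning it to line up.

Request:
move_arm([
  {"x": 0,"y": 0,"z": 0,"rx": 0,"ry": 0,"rz": 8.1,"fingers": 1},
  {"x": 0,"y": 0,"z": 0,"rx": 0,"ry": 0,"rz": 8.1,"fingers": 1},
  {"x": 0,"y": 0,"z": 0,"rx": 0,"ry": 0,"rz": 8.1,"fingers": 1},
  {"x": 0,"y": 0,"z": 0,"rx": 0,"ry": 0,"rz": 8.1,"fingers": 1},
  {"x": 0,"y": 0,"z": 0,"rx": 0,"ry": 0,"rz": 8.1,"fingers": 1},
  {"x": 0,"y": 0,"z": 0,"rx": 0,"ry": 0,"rz": 8.1,"fingers": 1},
  {"x": 0,"y": 0,"z": 0,"rx": 0,"ry": 0,"rz": 0,"fingers": 1},
  {"x": 0,"y": 0,"z": 0,"rx": 0,"ry": 0,"rz": 0,"fingers": 1},
])

```text
clock: 12.5
tool_pos: [0.5966, 0.0536, 0.1655]
orientation: [0.039, 0.998, 0.049, 0.001]
ft_force: [-3.5, 4.3, -1.5]
width: 0.0084
grip_force: 25.5
```

```bash
python3 - <<'E'
from h import *
go(inst(v,cover(.08,0,161,4)),6);print(get_obs()["moment"])
E
```

```text
t 12.5 shift cm [0.11 0.08 0.47] per row [0.02 0.01 0.08] F [-3.5  4.3 -1.5] w 0.0084
tcp inst mm [ -1.1 -63.3 165.5] axes
 [[ 1.     0.004 -0.002]
 [ 0.003 -0.997 -0.078]
 [-0.002  0.078 -0.997]]
[ 0.55444438  0.13655788 -0.04655112]
```

The wing is aligned. I'll release it, rise, shut the fingers and move beside the wing, near the plunger.

Request:
move_arm([
  {"x": 0,"y": 0,"z": 0,"rx": 0,"ry": 0,"rz": 0,"fingers": 0.3},
  {"x": 0,"y": 0,"z": 0,"rx": 0,"ry": 0,"rz": 0,"fingers": 0.3},
  {"x": 0,"y": 0,"z": 0,"rx": 0,"ry": 0,"rz": 0,"fingers": 0.3},
  {"x": 0,"y": 0,"z": -2,"rx": 0,"ry": 0,"rz": 0,"fingers": 0.3},
  {"x": 0,"y": 0,"z": -3,"rx": 0,"ry": 0,"rz": 0,"fingers": 0.3},
  {"x": 2,"y": 0,"z": -1,"rx": 4.5,"ry": 0,"rz": 0,"fingers": 1},
  {"x": 3.7,"y": 0,"z": 0,"rx": 0,"ry": 0,"rz": 0,"fingers": 1},
  {"x": 0,"y": 0,"z": 0,"rx": 0,"ry": 0,"rz": 0,"fingers": 1},
])

```text
clock: 13.3
tool_pos: [0.6568, 0.0615, 0.2242]
orientation: [0.001, 0.999, 0.047, 0.0]
ft_force: [0.9, 0.4, -1.2]
width: 0.0
grip_force: 0.0
```

```bash
python3 - <<'E'
from h import *
go(inst(v,cover(0,57,161,20)),6)
E
```

```text
t 13.3 shift cm [-0.25  0.48  6.02] per row [-0.04  0.08  1.  ] F [ 0.9  0.4 -1.2] w 0.0
tcp inst mm [ 59.5 -61.1 224.2] axes
 [[ 1.    -0.     0.   ]
 [-0.    -1.    -0.002]
 [ 0.     0.002 -1.   ]]
```

Request:
move_arm([
  {"x": 0,"y": 0.3,"z": 2.5,"rx": 0,"ry": 0,"rz": 0,"fingers": 1},
  {"x": 0,"y": 0,"z": 2.5,"rx": 0,"ry": 0,"rz": 0,"fingers": 1},
  {"x": 0,"y": 0,"z": 1,"rx": 0,"ry": 0,"rz": 0,"fingers": 1},
  {"x": 0,"y": 0,"z": 0.5,"rx": 0,"ry": 0,"rz": 0,"fingers": 1},
  {"x": 0,"y": 0,"z": 0.3,"rx": 0,"ry": 0,"rz": 0,"fingers": 1},
  {"x": 0,"y": 0,"z": 0.3,"rx": 0,"ry": 0,"rz": 0,"fingers": 1},
  {"x": 0,"y": 0,"z": 0.3,"rx": 0,"ry": 0,"rz": 0,"fingers": 1},
  {"x": 0,"y": 0,"z": 0.2,"rx": 0,"ry": 0,"rz": 0,"fingers": 1},
])

```text
clock: 14.1
tool_pos: [0.6548, 0.0591, 0.1521]
orientation: [0.001, 0.999, 0.047, 0.002]
ft_force: [-1.7, -0.8, 5.2]
width: -0.0003
grip_force: 2.6
```

Request:
move_arm([
  {"x": 0,"y": 0,"z": 0.2,"rx": 0,"ry": 0,"rz": 0,"fingers": 1},
  {"x": 0,"y": 0,"z": 0,"rx": 0,"ry": 0,"rz": 0,"fingers": 1},
])

```text
clock: 14.3
tool_pos: [0.6547, 0.0589, 0.1499]
orientation: [0.001, 0.999, 0.047, 0.002]
ft_force: [-0.5, -0.8, 4.8]
width: -0.0003
grip_force: 2.1
```

Request:
move_arm([
  {"x": 0,"y": 0,"z": 0.2,"rx": 0,"ry": 0,"rz": 0,"fingers": 1},
  {"x": 0,"y": 0,"z": 0.2,"rx": 0,"ry": 0,"rz": 0,"fingers": 1},
  {"x": 0,"y": 0,"z": 0,"rx": 0,"ry": 0,"rz": 0,"fingers": 1},
])

```text
clock: 14.6
tool_pos: [0.6548, 0.0586, 0.1462]
orientation: [0.002, 0.999, 0.047, 0.002]
ft_force: [-1.2, -2.4, 6.1]
width: 0.0001
grip_force: 2.9
```

Request:
move_arm([
  {"x": 0,"y": 0,"z": 0.2,"rx": 0,"ry": 0,"rz": 0,"fingers": 1},
  {"x": 0,"y": 0,"z": 0,"rx": 0,"ry": 0,"rz": 0,"fingers": 1},
])

```text
clock: 14.8
tool_pos: [0.6548, 0.0585, 0.1445]
orientation: [0.002, 0.999, 0.047, 0.002]
ft_force: [-1.4, -2.4, 6.8]
width: 0.0001
grip_force: 3.3
```

Request:
move_arm([
  {"x": 0,"y": 0,"z": 0.2,"rx": 0,"ry": 0,"rz": 0,"fingers": 1},
  {"x": 0,"y": 0,"z": 0.1,"rx": 0,"ry": 0,"rz": 0,"fingers": 1},
  {"x": 0,"y": 0,"z": 0,"rx": 0,"ry": 0,"rz": 0,"fingers": 1},
  {"x": 0,"y": 0,"z": 0,"rx": 0,"ry": 0,"rz": 0,"fingers": 1},
])

```text
clock: 15.2
tool_pos: [0.6548, 0.0585, 0.144]
orientation: [0.002, 0.999, 0.047, 0.003]
ft_force: [-5.0, -2.0, 13.5]
width: 0.0001
grip_force: 6.6
```

```bash
python3 - <<'E'
from h import *
go(inst(v,cover(0,57,161,0)),6)
a=cv2.cvtColor(snapshot("scene"),cv2.COLOR_RGB2BGR)[140:250,280:400]
cv2.imwrite("pics/c8.png",cv2.resize(a,None,fx=5,fy=5,interpolation=cv2.INTER_CUBIC))
E
```

```text
t 15.2 shift cm [-0.03  0.21 -0.  ] per row [-0.    0.04 -0.  ] F [-5.  -2.  13.5] w 0.0001
tcp inst mm [ 57.3 -63.9 144. ] axes
 [[ 1.     0.     0.005]
 [ 0.    -1.    -0.004]
 [ 0.005  0.004 -1.   ]]
```

View pics/c8.png

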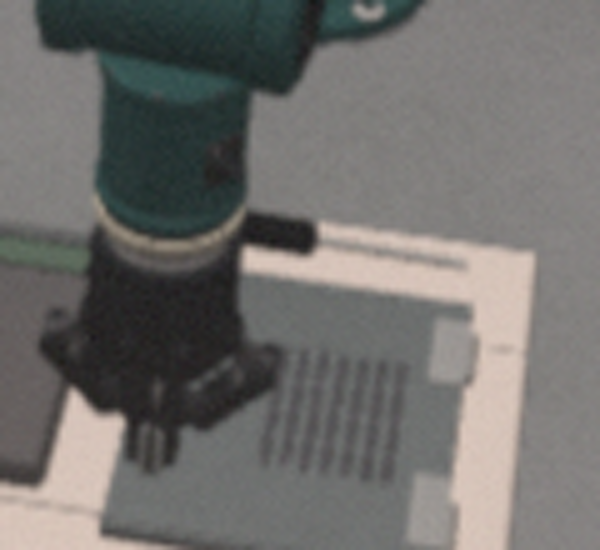

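The fingers press on the cover at (150,465). It stopped hard at z = 0.144, exactly flush height and well past the 0.045 rad pin stop, so the pin is in the slot. I'll add a little margin and hand in.

Request:
move_arm([
  {"x": 0,"y": 0,"z": 0.1,"rx": 0,"ry": 0,"rz": 0,"fingers": 1},
  {"x": 0,"y": 0,"z": 0,"rx": 0,"ry": 0,"rz": 0,"fingers": 1},
  {"x": 0,"y": 0,"z": 0,"rx": 0,"ry": 0,"rz": 0,"fingers": 1},
  {"x": 0,"y": 0,"z": 0,"rx": 0,"ry": 0,"rz": 0,"fingers": 1},
])

```text
clock: 15.65
tool_pos: [0.6549, 0.0585, 0.144]
orientation: [0.002, 0.999, 0.047, 0.003]
ft_force: [-5.9, -2.1, 15.8]
width: -0.0002
grip_force: 7.9
```

```bash
python3 -c "
from cell import *
o=get_obs();print(o['tool_pos'],o['ft_force']);print(job_done())"
```

```text
[0.65485619 0.05850883 0.14400719] [-5.88097862 -2.09276998 15.79411657]
the job is handed in; nothing more can be done
None
```

I handed the job in with the lamp carriage against its stops, the wing turned in line with the slot, and the cover held flush but unlocked at about 16 N; the hand-in returned no verdict.

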